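Hook the oblong link onto the headed anchor stud

TASK

Fit the blue-gripped link on the bench anchor: tilt it so that its oblong eye slips past the wide round head of the stud, then lay it flat on the green foot, under the head, so that it cannot lift off, and let go. Leave the red-gripped link, whose hole is too small, where it lies.

Things in the scene. Friction and masses are not known exactly. Their poses are not given: they have to be found in the camera images.
- oblong_link: loose 6 mm steel plate, 180 g, lying flat, blue grip on top. Origin: eye centre, underside; x towards the grip, z up. Through eye 46 mm along x, 68 along y; rim 10 mm wide at the nose (x -23 to -33 mm) and sides; tail to x = 85 mm. Grip: block at x = 70 mm, 14 mm thick along x, 40 along y, top 47 mm above the underside; pinch it along x. Starts with x within 0.35 rad of world x
- anchor: fixed bench anchor. Origin: stud's axis, on the bench; z up. Flat green foot, 140 mm wide, top at 10 mm; neck 12 mm wide up to 40 mm; round steel head 54 mm wide at 40 to 48 mm. Level, the eye cannot pass. Tilt the link some 30 degrees, nose low, grip high; lower the nose outside the head, draw it under the head towards the neck, then level the link. Any yaw will do
- plain_link: loose steel link of the same outline and size, but with a red grip and only a 22 mm round hole; to be left alone. Origin: hole centre, underside; x towards the red grip, 70 mm away. Lies flat, x within 0.35 rad of world x
- vice: tall red bench vice to the right of the work, fixed, always in the same place, not part of the job: an obstacle that reaches 0.27 m above the bench, from about 0.29 to 0.89 m ahead of the robot and 0.15 to 0.43 m to its right; carry the gripper high over it or round it on the robot's side. Origin: under the middle of its base

How it is judged:
At the end, for the whole second after the job is handed in: The blue-gripped link lies at rest round the stud's neck, under the head: the centre of its eye within 33 mm of the stud's axis, its underside at the eye less than 20 mm above the bench (the foot's top is at 10 mm), grip side up and level within 0.17 rad (horizontal distance between oblong_link and anchor below 0.033 m and z of oblong_link in the frame of anchor below 0.02 m and angle between oblong_link's own z axis and vertical below 0.17 rad and linear speed of oblong_link below 0.02 m/s); the robot touches nothing.
It fails at once if the red-gripped link is moved by more than 30 mm (distance of plain_link from where it was at the start of the episode above 0.03 m).
It also fails if it takes over 42 s, if anything falls off the work surface, if the arm or the gripper's body presses on something with over 40 N, if the wrist force passes 120 N, or if a joint passes its speed limit or range.

ROBOT

A 7-joint arm with a two-finger parallel gripper is mounted at the origin on a cart in front of the work surface, level with it; the furniture and walls round the work are solid. World frame = base frame: x ahead of the robot, y to its left, z up, the work surface at z = 0. Lengths are in m, angles in rad, forces in N, time in s.
With the tool pointing down it reaches from about 0.4 to 0.875 m from the base axis. Payload 19.3 kg.
Tool frame: the origin (TCP) lies between the finger pads; the fingertips stand bot.tcp_to_tips ahead of it and the grasp point (between the pads) is the TCP (bot.tcp_to_tips is the distance from the TCP to the fingertips, in m); z points along the fingers, y is the line along which they close (so a half turn about z gives the same grasp; the last joint's range is limited). The gripper opens to 85 mm and grips with 20 to 120 N. Pads are 22 mm wide; open, the fingers measure 114 mm over their backs; the gripper's body (76 mm by 85 mm) begins 54 mm behind the grasp point. The pads swing forward as they close: fully open they stand 13 mm farther back than shut.
Start: joints at [1.26, 0.521, -0.036, 1.599, 0.021, 1.021, -0.113], TCP at [0.149, -0.607, 0.25] pointing down, gripper open.
Joint ranges: [-2.91, 2.91], [-0.3, 2.13], [-1.5, 1.42], [0.17, 2.43], [-1.26, 4.41], [0.16, 1.93], [-2.52, 2.52]. Speed limits (rad/s): [1.89, 1.89, 2.39, 2.39, 3.01, 3.01, 3.01].

INTERFACE

Orientations are given as [roll, pitch, yaw] about the fixed x, y, z axes, in that order (R = Rz(yaw) Ry(pitch) Rx(roll)).
In Python, from workcell import telemetry, grab_frame, bot gives the robot as it stands. The module is installed in compiled form; this text tells all that it offers.
- The arm moves only by the shell command python3 -m crank 'ROWS' [FORCE]. ROWS is text: rows parted by semicolons, each of 7 numbers parted by spaces: the finger opening in m, from 0 to 0.0854, then the shift along the tool's x, y, z in m, then the turn, a rotation vector about the tool's x, y, z in degrees. A call has exactly 8 rows; each row shifts and turns the commanded pose from where the row before left it, along the tool's axes as they then stand; what a row does not reach is not made up. A row lasts 1/12 s, in which the tool goes at most 41.7 mm and 7.16 degrees, less where a joint would pass 70% of its speed; a pose out of reach is approached as far as the arm can. A call with a gripper value outside its range is refused whole. The fingers move at their own pace and stop on an object; FORCE is the grip in N (left out, the last holds). Time passes only in rows, so rows that do not move let the fingers close, or fill a call up. It gives the time, the measured TCP pose, the force, the opening and the grip force at its end, in the units of the state.
- telemetry.observe(): the state, without advancing time (a new reading comes with each control period).
- grab_frame(name): name is "scene" or "top"; returns a dict with "pixels" (400x640x3 uint8, red, green, blue), "depth" (400x640 float32, m along the optical axis (not along the pixel's ray), 0 where there is no reading), "vertical_fov" (degrees; the focal length in pixels is half the picture's height over the tangent of half this angle, whatever the lens; pixels are square), "cx", "cy" (the principal point, pixels), "distortion" ([k1, k2, p1, p2, k3] as OpenCV has them; the pictures are not rectified), "R" (3x3) and "t" (3): a world point X has camera coordinates R X + t. Camera axes: x right, y down, z forward; pixel columns grow to the right and rows downward; lengths in m; the calibration is good to about 2 mm. A picture is of the moment at which its call begins.
- bot.job_done(): hands the job in; it is judged then, once.
The state is a dict: "clock": time; "qpos": joint angles; "qd": joint speeds; "joint_efforts": joint torques, N m; "position": TCP position; "tool_rot": TCP orientation; "force": force on the tool from outside, world axes, zero at the start; "moment": the same for the moment, N m; "grip_width": finger opening in m; "finger_force": force on a finger pad.
Only numpy, scipy, OpenCV 4.12 (cv2) and the standard library are available. Lean on these libraries where they do the work, as an engineer would, in place of code of your own. Each camera call takes 0.05 s, during which the arm holds its last target. There are 200 camera calls.

## Working session

There is one attempt and no reset: what is moved stays moved. The work goes in short steps, Python scripts to look and compute and a shell command to move; the robot and the scene stay as the last step left them, time stands still between calls to the robot, and variables do not carry over. Pictures are saved under pics/ and viewed, at most 10 in all, crops included, and the job is handed in when it is done.

```bash
mkdir -p pics; cat > h.py <<'E'
import numpy as np, cv2
from workcell import telemetry, grab_frame, bot
def cloud(f):
    h,w=f["depth"].shape; F=h/2/np.tan(np.radians(f["vertical_fov"])/2)
    K=np.array([[F,0,f["cx"]],[0,F,f["cy"]],[0,0,1]])
    u,v=np.meshgrid(np.arange(w),np.arange(h))
    n=cv2.undistortPoints(np.stack([u,v],-1).reshape(-1,1,2).astype(float),K,np.array(f["distortion"])).reshape(h,w,2)
    d=f["depth"]; P=np.dstack([n*d[...,None],d])
    W=(P-np.array(f["t"]))@np.array(f["R"]); W[d==0]=np.nan
    return W
E
python3 - <<'E'
from h import *
s=telemetry.observe(); print({k:np.round(v,3) for k,v in s.items()}, bot.tcp_to_tips)
for n in("scene","top"):
    f=grab_frame(n); cv2.imwrite(f"pics/{n}0.png",f["pixels"][...,::-1]); W=cloud(f); np.save(n+"0.npy",W)
    hsv=cv2.cvtColor(f["pixels"],cv2.COLOR_RGB2HSV)
    print(n,-np.array(f["R"]).T@f["t"])
    for c,(a,b) in dict(blue=(100,130),green=(40,85)).items():
        m=(hsv[...,0]>=a)&(hsv[...,0]<=b)&(hsv[...,1]>100)&(hsv[...,2]>40)
        k,l,st,ce=cv2.connectedComponentsWithStats(m.astype(np.uint8))
        for i in range(1,k):
            if st[i,4]>60: print(c,st[i],ce[i].round(),np.nanmedian(W[l==i],0).round(3),np.nanmin(W[l==i],0).round(3),np.nanmax(W[l==i],0).round(3))
E
```

```text
{'clock': np.float64(0.0), 'qpos': array([ 1.26 ,  0.522, -0.036,  1.6  ,  0.021,  1.021, -0.113]), 'qd': array([ 0.002,  0.002,  0.002,  0.001,  0.001, -0.001,  0.001]), 'joint_efforts': array([-1.0000e-03, -9.2712e+01,  1.9800e+00, -3.6994e+01,  1.8000e-02,
        8.0000e-03, -0.0000e+00]), 'position': array([ 0.149, -0.607,  0.25 ]), 'tool_rot': array([-3.141,  0.   ,  0.241]), 'force': array([ 0.457,  0.044, -0.25 ]), 'moment': array([-0.008, -0.017, -0.014]), 'finger_force': np.float64(0.0), 'grip_width': np.float64(0.085)} 0.019
scene [ 0.89062799 -0.36319261  0.73124905]
blue [376 142  20  21 245] [386. 152.] [0.516 0.19  0.032] [ 0.483  0.172 -0.003] [0.524 0.254 0.05 ]
green [  226     0   246   163 15962] [322.  78.] [-0.572  1.036 -0.8  ] [-1.572  0.069 -0.817] [0.658 1.387 0.204]
green [    0    44   168   272 24207] [ 70. 167.] [-0.907 -0.46  -0.799] [-1.591 -0.943 -0.82 ] [0.494 0.388 0.266]
green [158 126  17  30 318] [164. 141.] [-0.735 -0.    -0.8  ] [-0.859 -0.236 -0.811] [0.328 0.043 0.236]
green [ 248  194   63   54 1877] [282. 221.] [ 0.503 -0.118  0.01 ] [ 0.41
[... 1456 characters left out ...]
  0.034 -0.812] [ 2.373  0.289 -0.156]
green [340  47  23  11 146] [351.  51.] [ 2.243  0.222 -0.801] [ 0.866 -0.056 -0.816] [2.312 0.295 0.146]
green [348  61  10  10  73] [353.  66.] [ 2.101  0.18  -0.804] [ 1.311  0.057 -0.813] [ 2.162  0.221 -0.231]
green [    0    96   190   248 10343] [ 72. 250.] [ 0.509  1.059 -0.801] [ 0.037 -0.098 -0.816] [1.6   1.379 0.575]
green [ 313  190   67   57 2315] [346. 221.] [ 0.471 -0.115  0.008] [ 0.416 -0.177  0.001] [ 0.555 -0.04   0.013]
green [152 249  36  23 462] [171. 260.] [ 0.624  0.627 -0.8  ] [ 0.077 -0.108 -0.81 ] [0.657 0.738 0.555]
green [ 302  345  151   55 3204] [356. 381.] [ 0.365 -0.179 -0.802] [ 0.055 -0.524 -0.814] [0.454 0.002 0.525]
```

View pics/scene0.png

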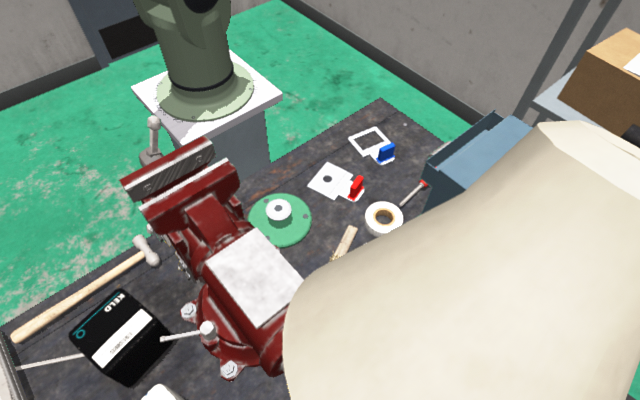

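View pics/top0.png

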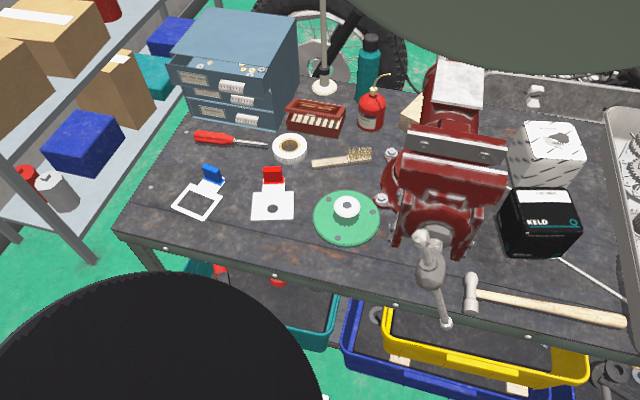

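```bash
python3 - <<'E'
from h import *
for n in("scene","top"):
    W=np.load(n+"0.npy"); im=cv2.imread(f"pics/{n}0.png"); hsv=cv2.cvtColor(im,cv2.COLOR_BGR2HSV)
    x,y,z=W[...,0],W[...,1],W[...,2]
    reg=(x>.38)&(x<.6)
    a=reg&(y<-.02)&(y>-.2)
    H=a&(z>.043)&(z<.055)&(y>-.15)&(np.hypot(x-.485,y+.11)<.06)
    p=W[H]; c,r=cv2.minEnclosingCircle(p[:,:2].astype(np.float32)); print(n,"head",c,r,len(p),np.median(p[:,2]))
    g=(hsv[...,0]>40)&(hsv[...,0]<85)&(hsv[...,1]>100)&a&(abs(z-.01)<.006)
    c,r=cv2.minEnclosingCircle(W[g][:,:2].astype(np.float32)); print(n,"foot",c,r,g.sum())
    # blue link
    b=(hsv[...,0]>=100)&(hsv[...,0]<=130)&(hsv[...,1]>100)&reg&(y>.1)&(z>.042)&(z<.056)
    q=W[b]; print("bluetop",q.mean(0),cv2.minAreaRect(q[:,:2].astype(np.float32)),len(q))
    pl=(hsv[...,1]<40)&(hsv[...,2]>170)&reg&(y>.1)&(y<.3)&(abs(z-.006)<.006)
    print("plate",cv2.minAreaRect(W[pl][:,:2].astype(np.float32)),pl.sum())
    rd=((hsv[...,0]<8)|(hsv[...,0]>172))&(hsv[...,1]>120)&reg&(y>-.0)&(y<.15)&(z>.042)&(z<.056)
    q=W[rd]; print("redtop",q.mean(0),len(q))
    pl=(hsv[...,1]<40)&(hsv[...,2]>170)&reg&(y>-.0)&(y<.12)&(abs(z-.006)<.006)
    print("plain",cv2.minAreaRect(W[pl][:,:2].astype(np.float32)),pl.sum())
E
```

```text
scene head (0.48833951354026794, -0.11168023198843002) 0.027127956971526146 411 0.047201007370911
scene foot (0.4882315695285797, -0.11316163837909698) 0.07053709030151367 1864
bluetop [0.51338997 0.19328676 0.04576466] ((0.5133588910102844, 0.19407595694065094), (0.03972470760345459, 0.014020622707903385), 79.14566040039062) 80
plate ((0.4622688293457031, 0.19049394130706787), (0.11100219190120697, 0.15386860072612762), 53.84818649291992) 484
redtop [0.54338989 0.06352166 0.04574045] 91
plain ((0.5147638320922852, 0.058419182896614075), (0.15964996814727783, 0.09325030446052551), 16.007366180419922) 1036
top head (0.4858202636241913, -0.109587661921978) 0.02697373554110527 406 0.045664811541990064
top foot (0.4854673445224762, -0.1094551682472229) 0.07003796845674515 2296
bluetop [0.50858225 0.19593925 0.04493622] ((0.5094282031059265, 0.1975524127483368), (0.03922713175415993, 0.014642857946455479), 79.10433197021484) 92
plate ((0.45959457755088806, 0.18454115092754364), (0.13955026865005493, 0.12234033644199371), 73.19721221923828) 756
redtop [0.53923357 0.06698566 0.04452986] 99
plain ((0.5182466506958008, 0.06076618283987045), (0.16066499054431915, 0.08797493577003479), 16.856693267822266) 1268
```

```bash
python3 - <<'E'
from h import *
P=np.vstack([np.load(n+"0.npy").reshape(-1,3) for n in("scene","top")]); P=P[~np.isnan(P[:,0])]
print("maxheight mm; rows x, cols y")
ys=np.arange(-.30,.28,.03); print("      ",(ys*1000).round())
for x in np.arange(.28,.8,.03):
    r=[]
    for y in ys:
        q=P[(P[:,0]>=x)&(P[:,0]<x+.03)&(P[:,1]>=y)&(P[:,1]<y+.03)&(P[:,2]<.45)&(P[:,2]>-.02)]
        r.append(int(1000*q[:,2].max()) if len(q)>1 else -1)
    print(round(x,2),r)
E
```

```text
maxheight mm; rows x, cols y
       [-300. -270. -240. -210. -180. -150. -120.  -90.  -60.  -30.   -0.   30.
   60.   90.  120.  150.  180.  210.  240.  270.]
0.28 [185, 249, 253, -1, -1, -1, -1, -1, -1, -1, -1, -1, -1, -1, -1, -1, -1, -1, -1, -1]
0.31 [192, 259, 258, -1, -2, 0, 0, -1, 0, 1, 0, 0, 0, -1, 1, 0, 0, 1, 0, 1]
0.34 [180, 184, 1, 2, 2, 2, 2, 2, 2, 3, 2, 3, 2, 3, 2, 3, 2, 2, 4, 3]
0.37 [216, 217, 208, 207, 1, 2, 2, 3, 3, 3, 2, 1, 2, 2, 2, 2, 3, 3, 3, 1]
0.4 [268, 267, 267, 267, 3, 12, 12, 11, 2, 2, 2, 3, 2, 2, 2, 7, 8, 8, 8, 2]
0.43 [267, 267, 268, 268, 11, 12, 43, 12, 11, 7, 9, 8, 8, 2, 2, 7, 3, 2, 8, 2]
0.46 [267, 267, 266, 267, 12, 51, 50, 47, 12, 7, 8, 8, 9, 6, 2, 7, 8, 8, 7, 3]
0.49 [268, 267, 267, 267, 12, 50, 51, 48, 12, 2, 9, 8, 9, 5, 3, 47, 49, 48, 2, 2]
0.52 [249, 251, 241, 238, 31, 13, 12, 12, 11, 2, 7, 48, 48, 2, 2, 6, 47, 41, 2, 3]
0.55 [249, 248, 218, 65, 27, 12, 11, 9, 3, 2, 2, 46, 42, 3, 2, 3, 2, 2, 3, 4]
0.58 [242, 241, 242, 67, 40, 3, 1, 2, 10, 14, 18, 27, 26, 2, 2, 3, 2, 16, 22, 25]
0.61 [243, 243, 243, 67, 37, 2, 33, 33, 14, 13, 26, 25, 25, 25, 19, 159, 159, 28, 28, 29]
0.64 [243, 243, 243, 67, 26, 33, 34, 33, 13, 1, 26, 26, 27, 184, 186, 184, 185, 185, 186, 185]
0.67 [243, 243, 243, 16, 30, 12, 0, 0, 0, 0, 65, 64, 24, 191, 192, 192, 191, 192, 192, 191]
0.7 [243, 243, 243, 1, 0, 0, 0, 0, 64, 66, 66, 66, 67, 192, 192, 192, 192, 192, 192, 192]
0.73 [223, 222, 206, 185, 0, 173, 82, 76, 56, 58, 56, 57, 57, 191, 191, 192, 191, 192, 192, 192]
0.76 [-1, 216, 215, 181, 46, 161, 157, 82, 45, 45, 45, 45, 45, 191, 191, 190, 191, 190, 190, 190]
0.79 [-1, 193, 195, 48, 47, 75, -1, 80, 0, -1, -1, -1, -1, 190, 191, 190, 189, 191, 190, 190]
```

```bash
cat >> h.py <<'E'
from scipy.spatial.transform import Rotation as Ro
def pose():
    s=telemetry.observe(); return np.array(s["position"]),Ro.from_euler("xyz",s["tool_rot"]),s
def to(p,R=None,rpy=None):
    "remaining shift in tool axes (mm) and turn (deg rotvec, tool axes) from measured pose"
    a,Q,s=pose(); 
    print("t",round(float(s["clock"]),2),"at",a.round(4),"rpy deg",np.degrees(s["tool_rot"]).round(1),"F",np.round(s["force"],1),"w",round(float(s["grip_width"]),4))
    print("shift mm",(Q.inv().apply(np.array(p)-a)*1000).round(1))
    if rpy is not None: R=Ro.from_euler("xyz",rpy,degrees=True)
    if R is not None: print("turn deg",np.degrees((Q.inv()*R).as_rotvec()).round(2))
E
python3 -c "
from h import *
to([.45,-.25,.39]);to([.511,.1955,.2],rpy=[180,0,79])"
python3 -m crank '0.085 0 0 -0.035 0 0 0;0.085 0 0 -0.035 0 0 0;0.085 0 0 -0.035 0 0 0;0.085 0 0 -0.035 0 0 0;0.085 0 0 0 0 0 -5;0.085 0 0 0 0 0 -5;0.085 0 0 0 0 0 -5;0.085 0 0 0 0 0 -5'
python3 -c "
from h import *
to([.45,-.25,.39]);print(pose()[2]['qpos'])"
```

```text
t 0.1 at [ 0.1489 -0.6067  0.2498] rpy deg [-179.9    0.    13.8] F [0.6 0.2 0.3] w 0.0852
shift mm [ 377.4 -274.8 -140. ]
t 0.1 at [ 0.1489 -0.6067  0.2498] rpy deg [-179.9    0.    13.8] F [0.6 0.2 0.3] w 0.0852
shift mm [ 542.9 -692.7   50.4]
turn deg [-5.00e-02 -3.00e-02 -6.52e+01]
clock: 0.77
position: [0.149, -0.6068, 0.3901]
tool_rot: [-3.141, -0.0, 0.594]
force: [-0.5, 0.2, 0.0]
grip_width: 0.0851
finger_force: 0.0
t 0.77 at [ 0.149  -0.6068  0.3901] rpy deg [-180.   -0.   34.] F [-0.5  0.2  0. ] w 0.0851
shift mm [ 4.492e+02 -1.272e+02  2.000e-01]
[ 1.30062694  0.41927614 -0.09812965  1.4025786   0.0411578   1.322261
  0.22421617]
```

```bash
python3 -m crank '0.085 0.0374 -0.0106 0 0 0 0;0.085 0.0374 -0.0106 0 0 0 0;0.085 0.0374 -0.0106 0 0 0 0;0.085 0.0374 -0.0106 0 0 0 0;0.085 0.0374 -0.0106 0 0 0 0;0.085 0.0374 -0.0106 0 0 0 0;0.085 0.0374 -0.0106 0 0 0 0;0.085 0.0374 -0.0106 0 0 0 0'
python3 -m crank '0.085 0.0374 -0.0106 0 0 0 0;0.085 0.0374 -0.0106 0 0 0 0;0.085 0.0374 -0.0106 0 0 0 0;0.085 0.0374 -0.0106 0 0 0 0;0.085 0 0 0 0 0 -7;0.085 0 0 0 0 0 -7;0.085 0 0 0 0 0 -7;0.085 0 0 0 0 0 -7'
python3 -c "
from h import *
to([.511,.1955,.2],rpy=[180,0,79])"
```

```text
clock: 1.43
position: [0.3512, -0.3684, 0.3902]
tool_rot: [-3.141, 0.0, 0.59]
force: [1.4, -1.3, 0.0]
grip_width: 0.0849
finger_force: 0.0
clock: 2.1
position: [0.4513, -0.2514, 0.39]
tool_rot: [-3.141, 0.0, 1.085]
force: [0.5, -0.7, -0.3]
grip_width: 0.085
finger_force: 0.0
t 2.1 at [ 0.4513 -0.2514  0.39  ] rpy deg [-180.     0.    62.2] F [ 0.5 -0.7 -0.3] w 0.085
shift mm [ 423.1 -155.6  190.1]
turn deg [ -0.04  -0.   -16.83]
```

```bash
python3 -m crank '0.085 0.0353 -0.013 0 0 0 0;0.085 0.0353 -0.013 0 0 0 0;0.085 0.0353 -0.013 0 0 0 0;0.085 0.0353 -0.013 0 0 0 0;0.085 0.0353 -0.013 0 0 0 0;0.085 0.0353 -0.013 0 0 0 0;0.085 0.0353 -0.013 0.01 0 0 0;0.085 0.0353 -0.013 0.02 0 0 0'
python3 -m crank '0.085 0.0353 -0.013 0.02 0 0 0;0.085 0.0353 -0.013 0.02 0 0 0;0.085 0.0353 -0.013 0.02 0 0 0;0.085 0.0353 -0.013 0.02 0 0 0;0.085 0 0 0.02 0 0 -5.6;0.085 0 0 0.02 0 0 -5.6;0.085 0 0 0.02 0 0 -5.6;0.085 0 0 0 0 0 0'
python3 - <<'E'
from h import *
to([.511,.1955,.035],rpy=[180,0,79]); print(pose()[2]["qpos"])
for n in("scene","top"):
    f=grab_frame(n); cv2.imwrite(f"pics/{n}1.png",f["pixels"][...,::-1])
a=cv2.imread("pics/scene1.png")[60:260,240:480]; b=cv2.imread("pics/top1.png")[60:260,140:380]
cv2.imwrite("pics/c1.png",cv2.resize(np.vstack([a,b]),None,fx=1.5,fy=1.5))
E
```

```text
clock: 2.77
position: [0.4935, 0.0476, 0.3619]
tool_rot: [3.139, -0.002, 1.078]
force: [1.8, -1.1, -1.1]
grip_width: 0.0853
finger_force: 0.0
clock: 3.43
position: [0.5119, 0.1906, 0.2191]
tool_rot: [-3.137, 0.002, 1.377]
force: [0.2, 0.8, -0.6]
grip_width: 0.0849
finger_force: 0.0
t 3.43 at [0.5119 0.1906 0.2191] rpy deg [-1.797e+02  1.000e-01  7.890e+01] F [ 0.2  0.8 -0.6] w 0.0849
shift mm [  5.1  -1.  184. ]
turn deg [-0.27  0.14 -0.09]
[ 0.02734828  0.50975581 -0.67676589  1.81253704  0.3807593   0.95868471
 -1.00533749]
```

View pics/c1.png

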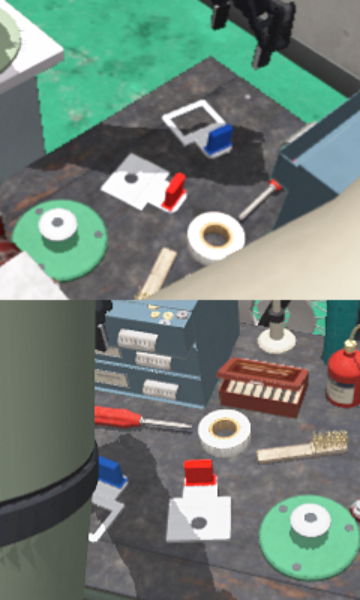

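```bash
python3 -m crank '0.085 0.005 -0.001 0.035 0 0 0;0.085 0 0 0.035 0 0 0;0.085 0 0 0.035 0 0 0;0.085 0 0 0.035 0 0 0;0.085 0 0 0.025 0 0 0;0.085 0 0 0.012 0 0 0;0.085 0 0 0.004 0 0 0;0.085 0 0 0 0 0 0' 80
python3 -m crank '0.01 0 0 0 0 0 0;0.01 0 0 0 0 0 0;0.01 0 0 0 0 0 0;0.01 0 0 0 0 0 0;0.01 0 0 0 0 0 0;0.01 0 0 0 0 0 0;0.01 0 0 0 0 0 0;0.01 0 0 0 0 0 0' 80
python3 -c "
from h import *
to([.511,.1955,.035],rpy=[180,0,79])"
```

```text
clock: 4.2
position: [0.514, 0.1967, 0.0423]
tool_rot: [3.141, -0.0, 1.37]
force: [0.2, -0.3, -0.1]
grip_width: 0.0851
finger_force: 0.0
clock: 4.87
position: [0.5136, 0.1964, 0.0421]
tool_rot: [3.141, -0.0, 1.372]
force: [-2.3, -2.0, 10.2]
grip_width: 0.0124
finger_force: 78.9
t 4.87 at [0.5136 0.1964 0.0421] rpy deg [180.   -0.   78.6] F [-2.3 -2.  10.2] w 0.0124
shift mm [-1.5 -2.4  7.1]
turn deg [ 0.04 -0.01 -0.41]
```

```bash
python3 -m crank '0.01 0 0 -0.01 0 0 0;0.01 0 0 -0.03 0 0 0;0.01 0 0 -0.03 0 0 0;0.01 0 0 -0.03 0 0 0;0.01 0 0 -0.03 0 0 0;0.01 0 0 -0.03 0 0 0;0.01 0 0 0 0 0 -7;0.01 0 0 0 0 0 -7'
python3 -m crank '0.01 0 0 0 0 0 -5;0.01 0 0 0 0 0 0;0.01 0 0 0 -6 0 0;0.01 0 0 0 -6 0 0;0.01 0 0 0 -6 0 0;0.01 0 0 0 -6 0 0;0.01 0 0 0 -6 0 0;0.01 0 0 0 0 0 0'
python3 - <<'E'
from h import *
to([.6,-.08,.2]); print(pose()[2]["qpos"])
for n in("scene","top"):
    f=grab_frame(n); cv2.imwrite(f"pics/{n}2.png",f["pixels"][...,::-1]); np.save(n+"2.npy",cloud(f))
cv2.imwrite("pics/c2.png",np.vstack([cv2.imread("pics/scene2.png")[0:280,200:520],cv2.imread("pics/top2.png")[0:280,100:420]]))
E
```

```text
clock: 5.53
position: [0.5139, 0.1966, 0.2039]
tool_rot: [3.138, -0.0, 1.621]
force: [-0.2, -1.0, -2.8]
grip_width: 0.0124
finger_force: 78.5
clock: 6.2
position: [0.5151, 0.1941, 0.2013]
tool_rot: [2.679, 0.009, 1.694]
force: [0.5, 0.8, -1.7]
grip_width: 0.0128
finger_force: 78.7
t 6.2 at [0.5151 0.1941 0.2013] rpy deg [153.5   0.5  97.1] F [ 0.5  0.8 -1.7] w 0.0128
shift mm [-282.5   43.4   26. ]
[-0.20355309  0.35725338 -0.46380905  2.17873255  1.07046695  0.42946829
 -1.4318304 ]
```

View pics/c2.png

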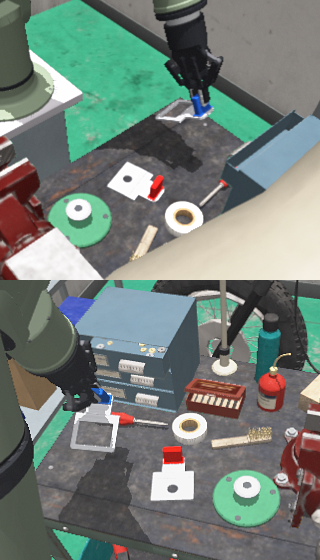

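```bash
cat > m.py <<'E'
from h import *
import sys
def meas(tag):
    a,Q,s=pose()
    for n in("scene","top"):
        W=np.load(f"{n}{tag}.npy"); hsv=cv2.cvtColor(cv2.imread(f"pics/{n}{tag}.png"),cv2.COLOR_BGR2HSV)
        T=Q.inv().apply((W-a).reshape(-1,3)).reshape(W.shape)
        with np.errstate(invalid="ignore"):
            m=(hsv[...,1]<60)&(hsv[...,2]>110)&(np.abs(T[...,0])<.07)&(T[...,1]>-.13)&(T[...,1]<-.015)&(T[...,2]>.0)&(T[...,2]<.08)
        p=T[m]; 
        if len(p)<50: print(n,len(p)); continue
        A=np.c_[p[:,:2],np.ones(len(p))]; k=np.linalg.lstsq(A,p[:,2],rcond=None)[0]
        ok=abs(A@k-p[:,2])<.004; k=np.linalg.lstsq(A[ok],p[ok,2],rcond=None)[0]; p=p[ok]
        print(n,len(p),"plane z=",k.round(3),"z at y=-.07:",(k[2]-.07*k[1]).round(4),"rect",cv2.minAreaRect(p[:,:2].astype(np.float32)),"x,y 1-99%",np.percentile(p[:,:2],[1,99],axis=0).round(4).tolist())
E
python3 -c "
from m import *
meas(2)"
```

```text
scene 351 plane z= [-0.002 -0.013  0.036] z at y=-.07: 0.037 rect ((-0.003199368715286255, -0.05928252264857292), (0.08989997208118439, 0.08880257606506348), 0.8849247694015503) x,y 1-99% [[-0.0471, -0.1028], [0.0398, -0.0175]]
top 1059 plane z= [-0.001 -0.003  0.037] z at y=-.07: 0.0371 rect ((0.001141563057899475, -0.06015295162796974), (0.09039376676082611, 0.08926542103290558), 89.49665832519531) x,y 1-99% [[-0.0428, -0.1045], [0.0444, -0.0158]]
```

```bash
cat >> m.py <<'E'
A=np.array([.487,-.1105,0]); OFF=np.array([0,-.0705,.043]); M=np.array([[0,1,0],[1,0,0],[0,0,-1.]])
def goal(un,z0,th,phi=8,v=0):
    t=np.radians(th); R=Ro.from_euler("ZY",[phi,-th],degrees=True)*Ro.from_matrix(M)
    d=Ro.from_euler("Z",phi,degrees=True)
    E=A+d.apply([(un+23*np.cos(t))/1000,v/1000,(z0+23*np.sin(t))/1000])
    p=E-R.apply(OFF); print("goal",p.round(4)); to(p,R)
    a,Q,s=pose(); L=Q*Ro.from_matrix(M); e=d.inv().apply(a+Q.apply(OFF)-A)*1000; x=L.apply([1,0,0]); tt=np.arcsin(x[2])
    print("now: nose-inner u",(e[0]-23*np.cos(tt)).round(1),"v",e[1].round(1),"z0",(e[2]-23*np.sin(tt)).round(1),"tilt",np.degrees(tt).round(1),"phi",np.degrees(np.arctan2(x[1],x[0])).round(1),"q",np.round(s["qpos"],2))
E
python3 -c "
from m import *
goal(-33,110,30)"
```

```text
goal [ 0.5132 -0.1068  0.194 ]
t 6.3 at [0.5161 0.1947 0.2014] rpy deg [153.8   0.6  97.2] F [ 0.3  0.2 -1.9] w 0.0124
shift mm [-298.7  -41.1   -8.6]
turn deg [-3.79  0.88 -0.44]
now: nose-inner u 6.4 v 298.1 z0 121.6 tilt 26.2 phi 7.5 q [-0.2   0.36 -0.47  2.17  1.05  0.43 -1.41]
```

```bash
python3 -m crank '0.01 -0.033 -0.0046 -0.001 0 0 0;0.01 -0.033 -0.0046 -0.001 0 0 0;0.01 -0.033 -0.0046 -0.001 0 0 0;0.01 -0.033 -0.0046 -0.001 0 0 0;0.01 -0.033 -0.0046 -0.001 0 0 0;0.01 -0.033 -0.0046 -0.001 0 0 0;0.01 -0.02 -0.0046 -0.001 0 0 0;0.01 0 0 0 0 0 0'
python3 -c "
from m import *
goal(-33,110,30)"
```

```text
clock: 6.97
position: [0.5124, -0.0265, 0.195]
tool_rot: [2.685, 0.01, 1.687]
force: [-0.3, -1.2, -2.7]
grip_width: 0.0126
finger_force: 78.8
goal [ 0.5132 -0.1068  0.194 ]
t 6.97 at [ 0.5124 -0.0265  0.195 ] rpy deg [153.8   0.6  96.7] F [-0.3 -1.2 -2.7] w 0.0126
shift mm [-79.9  -8.5  -2.1]
turn deg [-3.84  1.12 -0.89]
now: nose-inner u -28.1 v 80.0 z0 115.2 tilt 26.2 phi 7.0 q [ 0.42  0.32 -0.55  2.27  0.89  0.2  -0.8 ]
```

```bash
python3 -c "
from m import *
goal(-33,110,28,22,60);goal(-33,110,28,22)" | grep -v now
```

```text
goal [ 0.4918 -0.0439  0.1919]
t 6.97 at [ 0.5124 -0.0265  0.195 ] rpy deg [153.8   0.6  96.7] F [-0.3 -1.2 -2.7] w 0.0126
shift mm [-14.8 -21.7  -7. ]
turn deg [ -1.9    7.47 -13.38]
goal [ 0.5142 -0.0995  0.1919]
t 6.97 at [ 0.5124 -0.0265  0.195 ] rpy deg [153.8   0.6  96.7] F [-0.3 -1.2 -2.7] w 0.0126
shift mm [-72.7  -7.7   0.5]
turn deg [ -1.9    7.47 -13.38]
```

```bash
python3 -m crank '0.01 -0.004 0 0 -0.5 1.9 -3.4;0.01 -0.004 0 0 -0.5 1.9 -3.4;0.01 -0.004 0 0 -0.5 1.9 -3.4;0.01 -0.004 0 0 -0.5 1.9 -3.4;0.01 -0.01 0 0 0 0 0;0.01 -0.01 0 0 0 0 0;0.01 -0.01 0 0 0 0 0;0.01 0 0 0 0 0 0'
python3 -c "
from m import *
goal(-33,110,28,22)"
```

```text
clock: 7.63
position: [0.5279, -0.0655, 0.1954]
tool_rot: [2.652, -0.002, 1.948]
force: [0.1, -0.8, -2.7]
grip_width: 0.0125
finger_force: 78.8
goal [ 0.5142 -0.0995  0.1919]
t 7.63 at [ 0.5279 -0.0655  0.1954] rpy deg [ 1.520e+02 -1.000e-01  1.116e+02] F [ 0.1 -0.8 -2.7] w 0.0125
shift mm [-26.6 -23.9  -8.8]
turn deg [ 0.05  0.09 -0.38]
now: nose-inner u -7.5 v 26.9 z0 113.5 tilt 28.0 phi 21.6 q [ 0.94  0.5  -0.99  2.19  0.76  0.28 -0.22]
```

```bash
python3 -m crank '0.01 -0.006 -0.005 -0.0015 0 0 0;0.01 -0.006 -0.005 -0.0015 0 0 0;0.01 -0.006 -0.005 -0.0015 0 0 0;0.01 -0.006 -0.005 -0.0015 0 0 0;0.01 -0.003 -0.004 -0.003 0 0 0;0.01 0 0 0 0 0 0;0.01 0 0 0 0 0 0;0.01 0 0 0 0 0 0'
python3 - <<'E'
from m import *
goal(-33,28,28,22)
for n in("scene","top"):
    f=grab_frame(n); cv2.imwrite(f"pics/{n}3.png",f["pixels"][...,::-1]); np.save(n+"3.npy",cloud(f))
meas(3)
cv2.imwrite("pics/c3.png",cv2.resize(np.hstack([cv2.imread("pics/scene3.png")[80:280,180:380],cv2.imread("pics/top3.png")[80:280,240:440]]),None,fx=2,fy=2))
E
```

```text
clock: 8.3
position: [0.5134, -0.0973, 0.192]
tool_rot: [2.652, 0.0, 1.952]
force: [-0.8, -0.5, -3.0]
grip_width: 0.0124
finger_force: 78.8
goal [ 0.5142 -0.0995  0.1099]
t 8.3 at [ 0.5134 -0.0973  0.192 ] rpy deg [152.    0.  111.9] F [-0.8 -0.5 -3. ] w 0.0124
shift mm [ -2.3 -38.6  72.5]
turn deg [ 0.04  0.08 -0.11]
now: nose-inner u -32.9 v 2.4 z0 110.1 tilt 28.0 phi 21.9 q [ 1.06  0.53 -1.05  2.2   0.75  0.3  -0.13]
scene 464 plane z= [-0.002 -0.005  0.036] z at y=-.07: 0.0367 rect ((-0.001870758831501007, -0.06020311266183853), (0.08790849894285202, 0.08935946226119995), 89.02987670898438) x,y 1-99% [[-0.0462, -0.1027], [0.0391, -0.017]]
top 1001 plane z= [-0.002 -0.     0.038] z at y=-.07: 0.0378 rect ((0.0006586238741874695, -0.05981060490012169), (0.08898228406906128, 0.08803996443748474), 89.82733917236328) x,y 1-99% [[-0.0428, -0.1038], [0.0443, -0.0167]]
```

View pics/c3.png

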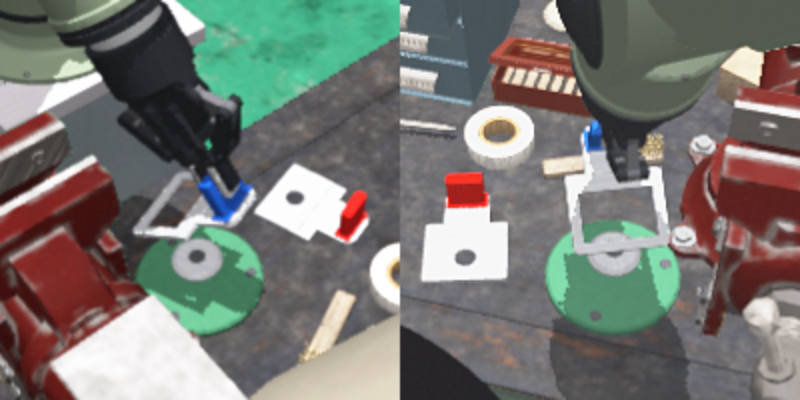

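```bash
python3 -m crank '0.01 -0.001 -0.0039 0.0073 0 0 0;0.01 -0.001 -0.0039 0.0073 0 0 0;0.01 0 -0.0039 0.0073 0 0 0;0.01 0 -0.0039 0.0073 0 0 0;0.01 0 -0.0039 0.0073 0 0 0;0.01 0 -0.0039 0.0073 0 0 0;0.01 0 0 0 0 0 0;0.01 0 0 0 0 0 0'
python3 -c "
from m import *
goal(-33,28,28,22)"
```

```text
clock: 9.07
position: [0.5139, -0.099, 0.1421]
tool_rot: [2.653, 0.0, 1.953]
force: [-0.4, 0.2, -3.0]
grip_width: 0.0127
finger_force: 78.7
goal [ 0.5142 -0.0995  0.1099]
t 9.07 at [ 0.5139 -0.099   0.1421] rpy deg [152.    0.  111.9] F [-0.4  0.2 -3. ] w 0.0127
shift mm [ -0.6 -15.   28.5]
turn deg [ 0.01  0.04 -0.07]
now: nose-inner u -33.2 v 0.7 z0 60.2 tilt 28.0 phi 21.9 q [ 0.91  0.57 -0.85  2.23  1.05  0.17 -0.4 ]
```

```bash
python3 - <<'E'
from m import *
from scipy.spatial import cKDTree
# pose at frame 3
p3=np.array([.5134,-.0973,.192]); Q3=Ro.from_euler("xyz",[2.652,0,1.952])
S=np.load("scene3.npy").reshape(-1,3); T=Q3.inv().apply(S-p3); r=np.hypot(T[:,0],T[:,1])
m=(T[:,2]<-.03)&(T[:,2]>-.3)&(r<.1)&(S[:,1]>-.19)&(S[:,2]>.1)
T=T[m];r=r[m]
for s in np.arange(.03,.3,.03):
    k=(-T[:,2]>=s)&(-T[:,2]<s+.03)
    if k.sum(): print("s",s.round(2),k.sum(),"x,y min",T[k,:2].min(0).round(3),"max",T[k,:2].max(0).round(3))
V=np.vstack([np.load(n+"0.npy").reshape(-1,3) for n in("scene","top")])
V=V[(V[:,0]>.38)&(V[:,0]<.6)&(V[:,1]<-.15)&(V[:,1]>-.3)&(V[:,2]>.02)&(V[:,2]<.28)]
tr=cKDTree(V)
for un,z0,th,phi in((-33,28,28,22),(-33,28,28,32),(-33,28,28,40),(-12,28,28,32)):
    t=np.radians(th);R=Ro.from_euler("ZY",[phi,-th],degrees=True)*Ro.from_matrix(M)
    E=A+Ro.from_euler("Z",phi,degrees=True).apply([(un+23*np.cos(t))/1000,0,(z0+23*np.sin(t))/1000])
    p=E-R.apply(OFF); G=p+R.apply(T); d,i=tr.query(G); j=d.argmin(); print(phi,"min dist",d[j].round(3),"robot",G[j].round(3),"vice",V[i[j]].round(3))
E
```

```text
s 0.03 641 x,y min [-0.02  -0.057] max [0.012 0.057]
s 0.06 903 x,y min [-0.023 -0.064] max [0.011 0.064]
s 0.09 539 x,y min [-0.04  -0.032] max [0.024 0.043]
s 0.12 906 x,y min [-0.04  -0.021] max [0.026 0.039]
s 0.15 957 x,y min [-0.05  -0.031] max [0.035 0.048]
s 0.18 1325 x,y min [-0.05  -0.028] max [0.038 0.048]
s 0.21 1521 x,y min [-0.048 -0.024] max [0.051 0.046]
s 0.24 1550 x,y min [-0.055 -0.026] max [0.055 0.049]
s 0.27 1149 x,y min [-0.058  0.015] max [0.048 0.06 ]
22 min dist 0.013 robot [ 0.432 -0.181  0.269] vice [ 0.432 -0.194  0.266]
32 min dist 0.005 robot [ 0.441 -0.189  0.264] vice [ 0.442 -0.194  0.265]
40 min dist 0.001 robot [ 0.446 -0.195  0.265] vice [ 0.446 -0.196  0.265]
32 min dist 0.018 robot [ 0.453 -0.177  0.265] vice [ 0.448 -0.194  0.261]
```

```bash
python3 -m crank '0.01 0 -0.0025 0.0047 0 0 0;0.01 0 -0.0025 0.0047 0 0 0;0.01 0 -0.0025 0.0047 0 0 0;0.01 0 0 0 0 0 0;0.01 0 0 0 0 0 0;0.01 0 0 0 0 0 0;0.01 0 0 0 0 0 0;0.01 0 0 0 0 0 0'
python3 -c "
from m import *
goal(-33,29,28,22)"
```

```text
clock: 9.73
position: [0.5139, -0.0997, 0.1264]
tool_rot: [2.652, 0.001, 1.952]
force: [-0.4, -0.1, -2.2]
grip_width: 0.0123
finger_force: 78.7
goal [ 0.5142 -0.0995  0.1109]
t 9.73 at [ 0.5139 -0.0997  0.1264] rpy deg [1.520e+02 1.000e-01 1.119e+02] F [-0.4 -0.1 -2.2] w 0.0123
shift mm [ 0.1 -7.  13.9]
turn deg [ 0.03  0.12 -0.1 ]
now: nose-inner u -33.3 v -0.1 z0 44.5 tilt 28.0 phi 21.9 q [ 0.9   0.61 -0.84  2.24  1.31  0.17 -0.65]
```

```bash
python3 -m crank '0.01 0 -0.0023 0.0046 0 0 0;0.01 0 -0.0023 0.0046 0 0 0;0.01 0 -0.0023 0.0046 0 0 0;0.01 0 0 0 0 0 0;0.01 0 0 0 0 0 0;0.01 0 0 0 0 0 0;0.01 0 0 0 0 0 0;0.01 0 0 0 0 0 0'
python3 -c "
from m import *
goal(-11,29,28,22)"
```

```text
clock: 10.4
position: [0.5142, -0.0996, 0.1109]
tool_rot: [2.652, 0.001, 1.952]
force: [0.3, 0.8, -1.7]
grip_width: 0.0125
finger_force: 78.8
goal [ 0.5346 -0.0913  0.1109]
t 10.4 at [ 0.5142 -0.0996  0.1109] rpy deg [152.    0.  111.9] F [ 0.3  0.8 -1.7] w 0.0125
shift mm [ 0.1 19.4 10.4]
turn deg [ 0.03  0.11 -0.1 ]
now: nose-inner u -33.0 v -0.0 z0 29.0 tilt 28.0 phi 21.9 q [ 0.88  0.64 -0.83  2.25  1.55  0.17 -0.87]
```

```bash
python3 -m crank '0.01 0 0.0032 0.0017 0 0 0;0.01 0 0.0032 0.0017 0 0 0;0.01 0 0.0032 0.0017 0 0 0;0.01 0 0.0032 0.0017 0 0 0;0.01 0 0.0032 0.0017 0 0 0;0.01 0 0.0032 0.0017 0 0 0;0.01 0 0 0 0 0 0;0.01 0 0 0 0 0 0'
python3 - <<'E'
from m import *
goal(-11,26,14,22);goal(-13,12,0,22)
for n in("scene","top"):
    f=grab_frame(n); cv2.imwrite(f"pics/{n}4.png",f["pixels"][...,::-1]); np.save(n+"4.npy",cloud(f))
cv2.imwrite("pics/c4.png",cv2.resize(np.hstack([cv2.imread("pics/scene4.png")[120:270,200:350],cv2.imread("pics/top4.png")[120:270,270:420]]),None,fx=2.6,fy=2.6))
E
```

```text
clock: 11.07
position: [0.5344, -0.0912, 0.1106]
tool_rot: [2.653, 0.0, 1.953]
force: [0.1, -0.5, -2.2]
grip_width: 0.0125
finger_force: 78.8
goal [ 0.5513 -0.0845  0.0903]
t 11.07 at [ 0.5344 -0.0912  0.1106] rpy deg [152.    0.  111.9] F [ 0.1 -0.5 -2.2] w 0.0125
shift mm [-0.1  6.5 26.4]
turn deg [14.01  0.06 -0.11]
now: nose-inner u -11.2 v 0.2 z0 28.7 tilt 28.0 phi 21.9 q [ 0.84  0.66 -0.82  2.21  1.48  0.19 -0.82]
goal [ 0.5616 -0.0803  0.055 ]
t 11.07 at [ 0.5344 -0.0912  0.1106] rpy deg [152.    0.  111.9] F [ 0.1 -0.5 -2.2] w 0.0125
shift mm [-0.  -0.2 62.9]
turn deg [28.01  0.05 -0.11]
now: nose-inner u -11.2 v 0.2 z0 28.7 tilt 28.0 phi 21.9 q [ 0.84  0.66 -0.82  2.21  1.48  0.19 -0.82]
```

View pics/c4.png

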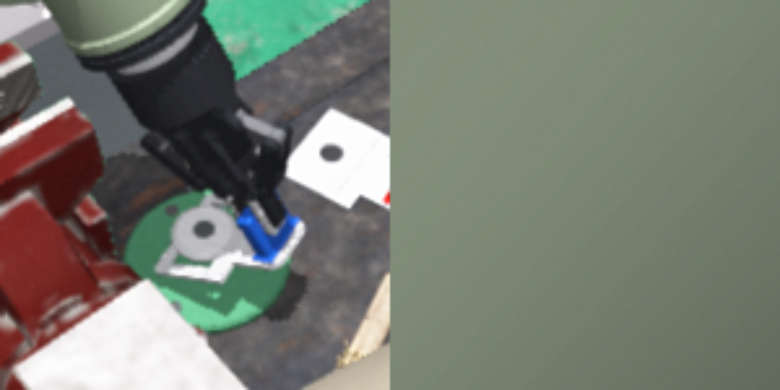

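```bash
python3 -m crank '0.01 0 0.0026 0.0065 3.5 0 0;0.01 0 0.002 0.0066 3.5 0 0;0.01 0 0.0014 0.0066 3.5 0 0;0.01 0 0.0008 0.0067 3.5 0 0;0.01 0 0 0 0 0 0;0.01 0 0 0 0 0 0;0.01 0 0 0 0 0 0;0.01 0 0 0 0 0 0'
python3 -c "
from m import *
goal(-12,13,0,22)"
```

```text
clock: 11.83
position: [0.5476, -0.0878, 0.0912]
tool_rot: [2.87, 0.004, 1.95]
force: [-0.2, 0.3, -2.8]
grip_width: 0.0125
finger_force: 78.9
goal [ 0.5626 -0.08    0.056 ]
t 11.83 at [ 0.5476 -0.0878  0.0912] rpy deg [164.4   0.2 111.7] F [-0.2  0.3 -2.8] w 0.0125
shift mm [ 1.8  6.8 38.4]
turn deg [15.57  0.26 -0.23]
now: nose-inner u -13.9 v -1.6 z0 24.6 tilt 15.6 phi 21.8 q [ 0.77  0.74 -0.89  2.06  1.02  0.51 -0.41]
```

```bash
python3 -m crank '0.01 0.0003 0.0022 0.0062 2.6 0 0;0.01 0.0003 0.0019 0.0063 2.6 0 0;0.01 0.0003 0.0016 0.0064 2.6 0 0;0.01 0.0003 0.0013 0.0064 2.6 0 0;0.01 0.0003 0.001 0.0064 2.6 0 0;0.01 0.0003 0.0007 0.0064 2.6 0 0;0.01 0 0 0 0 0 0;0.01 0 0 0 0 0 0'
python3 -c "
from m import *
goal(-14,11,0,22)"
```

```text
clock: 12.5
position: [0.561, -0.0802, 0.0551]
tool_rot: [3.141, 0.004, 1.951]
force: [0.6, 0.5, -1.8]
grip_width: 0.0121
finger_force: 78.9
goal [ 0.5607 -0.0807  0.054 ]
t 12.5 at [ 0.561  -0.0802  0.0551] rpy deg [180.    0.2 111.8] F [ 0.6  0.5 -1.8] w 0.0121
shift mm [-0.4 -0.4  1.1]
turn deg [ 0.03  0.21 -0.22]
now: nose-inner u -13.6 v 0.5 z0 12.1 tilt 0.0 phi 21.8 q [ 0.62  0.87 -0.86  1.86  0.88  0.85 -0.32]
```

```bash
python3 -m crank '0.01 0 0 0.001 0 0 0;0.01 0 0 0.001 0 0 0;0.01 0 0 0 0 0 0;0.032 0 0 0 0 0 0;0.032 0 0 0 0 0 0;0.032 0 0 0 0 0 0;0.032 0 0 0 0 0 0;0.032 0 0 0 0 0 0'
python3 -m crank '0.032 0 0 -0.004 0 0 0;0.032 0 0 -0.01 0 0 0;0.032 0 0 -0.02 0 0 0;0.032 0 0 -0.025 0 0 0;0.032 0 0 -0.025 0 0 0;0.032 0 0 -0.025 0 0 0;0.032 0 0 -0.025 0 0 0;0.032 0 0 -0.025 0 0 0'
python3 -m crank '0.032 0.02 0.02 -0.01 0 0 0;0.032 0.02 0.02 -0.01 0 0 0;0.032 0.02 0.02 -0.01 0 0 0;0.032 0.02 0.02 0 0 0 0;0.032 0.02 0.02 0 0 0 0;0.032 0 0 0 0 0 0;0.032 0 0 0 0 0 0;0.032 0 0 0 0 0 0'
python3 - <<'E'
from m import *
print(pose()[2]["force"])
for n in("scene","top"):
    f=grab_frame(n); cv2.imwrite(f"pics/{n}5.png",f["pixels"][...,::-1]); W=cloud(f)
    hsv=cv2.cvtColor(f["pixels"],cv2.COLOR_RGB2HSV)
    b=(hsv[...,0]>=100)&(hsv[...,0]<=130)&(hsv[...,1]>100)&(np.abs(W[...,0]-.55)<.08)&(np.abs(W[...,1]+.08)<.08)&(W[...,2]>.03)&(W[...,2]<.09)
    q=W[b]; print(n,len(q), q.mean(0) if len(q) else "", q[:,2].max() if len(q) else "")
cv2.imwrite("pics/c5.png",cv2.resize(np.hstack([cv2.imread("pics/scene5.png")[100:300,200:400],cv2.imread("pics/top5.png")[100:300,240:440]]),None,fx=2,fy=2))
E
```

```text
clock: 13.17
position: [0.561, -0.0803, 0.0533]
tool_rot: [-3.141, 0.003, 1.951]
force: [-0.3, 0.8, -0.1]
grip_width: 0.0321
finger_force: 0.0
clock: 13.83
position: [0.5607, -0.0794, 0.2144]
tool_rot: [-3.141, 0.003, 1.951]
force: [0.1, -0.7, -0.1]
grip_width: 0.0319
finger_force: 0.0
clock: 14.5
position: [0.6165, 0.0501, 0.2422]
tool_rot: [-3.141, 0.004, 1.951]
force: [-0.5, -0.6, -0.3]
grip_width: 0.0322
finger_force: 0.0
[-0.48723299 -0.58281666 -0.25396406]
scene 195 [ 0.56478645 -0.08571102  0.04999798] 0.05978070337117767
top 0
```

View pics/c5.png

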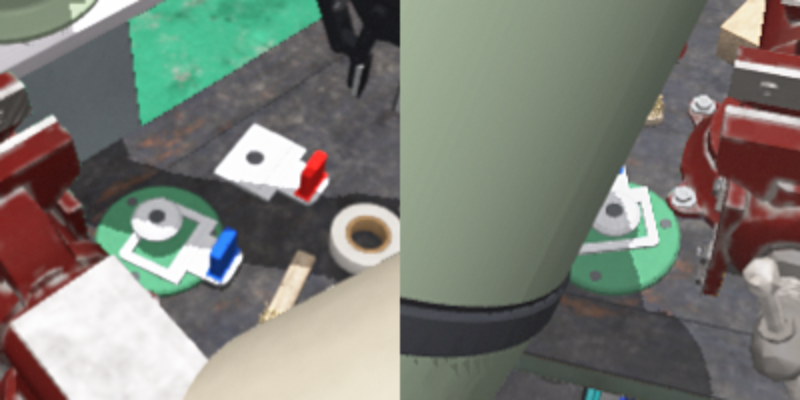

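The picture shows the blue-gripped link lying flat on the foot under the head. The red-gripped link has not moved and the gripper is clear, so I'm handing in.

```bash
python3 -c "
from h import *
print(bot.job_done())"
```

```text
the job is handed in; nothing more can be done
None
```

The blue-gripped link lies flat on the green foot under the stud's head, released with the gripper clear, the red-gripped link looks unmoved in the last picture, and I handed the job in at about 14.6 s; no verdict came back.

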